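# Set the backrest jig and hold it at the pointer

### The job

Seat the beech block flat, square and fully home in the aluminium-walled pocket of the grey backrest jig and let go of it. Then take the hinged wooden flap by its black bar handle, lift it until it lines up with the red pointer, and keep holding it there by the handle, still, for a bracket to be screwed on: you finish while holding, since the flap drops if let go. Do not move the pointer, and leave the jar and the carton beside the block where they stand.

Things in the scene. Friction and masses are not known exactly. Their poses are not given: they have to be found in the camera images.
- block: loose beech block, pale wood, 46 (its x) x 100 (its y) x 40 mm tall (z), about 0.14 kg, two small brass dots on top; this origin is the centre of its underside. A half turn makes no difference.
- block_center (a point): centre of the beech block, half-way up (20 mm above its underside); axes as the block's. It lies flat on the bench at the start, on the right-hand side, among the jar and the carton.
- pocket (a point): centre of the pocket's floor on the jig, 18 mm above the bench. Pocket of aluminium walls, 50 (its x) by 104 mm (its y) inside: the block fits with 2 mm to spare on every side, its y along the pocket's y, either way round. Walls 14 mm thick, 12 mm high above the floor. z up, x level, pointing to the hinge line (85 mm away) and on along the lowered flap; y along the hinge line.
- jig: grey jig board fixed to the bench, 330 (x) x 250 (y) x 18 mm, with pocket, hinged flap, angle quadrant (slim steel arc of 172 mm radius about the hinge, ticks every 10 degrees, at y = -108 mm) and pointer. Origin on the bench surface under the middle of the hinge line; x points along the lowered flap, z up. The board reaches from x = -160 to +170 mm.
- flap_hinge (a point): point on the hinge line in the middle of the flap, 31 mm above the bench; its axes turn with the flap: x runs along the flap from the hinge to the free edge (level when down), y along the hinge line, z out of the flap's upper face.
- flap (a joint): angle of the brown wooden flap, rad: 0 lying down (its start), growing as the free edge is lifted, limit 1.7. Flap 150 mm long from x = 10 to 160 mm, 160 mm wide, 12 mm thick, hinge line at half its thickness, a yellow line along the edge next to the pointer; 0.5 kg, hinge almost frictionless: it falls when let go.
- handle: black bar handle above the flap's upper face: a round grip sleeve, 14 mm diameter, 106 mm long, parallel to the hinge line, turning freely on its own axis between two 10 mm steel posts (116 mm apart) fixed to the flap, its axis 45 mm above the flap's upper face. Origin at the middle of the bar; y along it. Along the flap's axes it lies x = 135 mm, z = 51 mm from the hinge line.
- handle_bar (a point): middle of the black bar (same point as the handle's origin); 82 mm above the bench while the flap is down. The bar turns freely, so a grip on it can keep pointing down.
- pointer (a joint): angle of the red pointer, rad, measured as the flap's angle from the same hinge line: the flap is at the mark when joint flap equals joint pointer. Set between 0.6 and 1.1, differently each time; stiff, stays where it is, not to be moved.
- pointer_tip (a point): outer end of the red pointer, a flat red arm 168 mm long, 7 mm wide, turning about the hinge line beside the flap (99 mm from the flap's middle, on the side of the jig's -y); x runs along the pointer from the hinge to the tip.
- tack_jar: glass jar with green cap, 58 mm diameter, 60 mm tall, origin under its centre; leave alone
- staple_carton: white card carton 60 x 80 x 38 mm, origin under its centre; leave alone
Things that resemble listed ones, but are neither listed nor needed, are in the scene too. Leave any green, pink or turquoise look-alike of the block alone.

How it is judged:
By the outcome, as a careful person would: the job done as asked, in the order asked, and still so for the second after the job is handed in, while the arm keeps its last pose, push and grip.
It also fails if it takes over 58 s, if anything falls off the work surface, if the arm or the gripper's body presses on something with over 40 N, if the wrist force passes 120 N, or if a joint passes its speed limit or range.

### The arm

A 7-joint arm with a two-finger parallel gripper is mounted at the origin on the work surface. World frame = base frame: x ahead of the robot, y to its left, z up, the work surface at z = 0. Lengths are in m, angles in rad, forces in N, time in s.
With the tool pointing down it reaches from about 0.425 to 0.925 m from the base axis. Payload 6.8 kg.
Tool frame: the origin (TCP) lies at the very end of the fingers, on their centre line; the grasp point (between the pads) lies 19 mm behind it; z points along the fingers, y is the line along which they close (so a half turn about z gives the same grasp; the last joint's range is limited). The gripper opens to 85 mm and grips with 20 to 120 N. Pads are 22 mm wide; open, the fingers measure 114 mm over their backs; the gripper's body (76 mm by 85 mm) begins 54 mm behind the grasp point. The pads swing forward as they close: fully open they stand 13 mm farther back than shut.
Start: joints at [1.079, 0.477, 0.022, 1.555, -0.011, 1.109, -0.083], TCP at [0.253, -0.626, 0.231] pointing down, gripper open.
Joint ranges: [-2.96, 2.96], [-0.34, 2.1], [-1.41, 1.46], [0.24, 2.44], [-1.37, 4.51], [0.17, 1.92], [-2.96, 2.96]. Speed limits (rad/s): [2.39, 2.39, 3.14, 3.14, 3.14, 3.14, 3.14].

### API

Orientations are given as a unit quaternion [w, x, y, z].
In Python, from station import get_obs, read_camera, hand_in gives the robot as it stands.
- The arm moves only by the tool arm_command, never from a script. Its argument "commands" is one flat list of numbers, 7 for each row, row after row: the shift along the tool's x, y, z in m, then the turn, a rotation vector about the tool's x, y, z in degrees, then the opening, from 0 (shut) to 1 (fully open). In form: [tx, ty, tz, rx, ry, rz, fingers, tx, ty, tz, rx, ry, rz, fingers, ...]. A call has 1 to 8 rows; each row is the pose to reach, as a shift and turn from the pose commanded when the call began, along the tool's axes at that moment; what a row does not reach only later rows make up. A row lasts 1/10 s, in which the tool goes at most 50 mm and 8.59 degrees, less where a joint would pass 70% of its speed; a pose out of reach is approached as far as the arm can. A call with a gripper value outside its range is refused whole. The fingers move at their own pace and stop on an object; "force" is the grip in N (left out, the last holds). Time passes only in rows, so rows that repeat a pose let the fingers close. It gives the time, the measured TCP pose, the force, the opening and the grip force at its end, in the units of the state.
- get_obs(): the state, without advancing time (a new reading comes with each control period).
- read_camera(name): name is "side" or "top"; returns a dict with "img" (420x560x3 uint8, red, green, blue), "camera_matrix" (3x3 intrinsics, pixels), "pose" (4x4, takes a point from camera to world coordinates). Camera axes: x right, y down, z forward; pixel columns grow to the right and rows downward; lengths in m; the calibration is good to about 2 mm. A picture is of the moment at which its call begins. There is no depth.
- hand_in(): hands the job in; it is judged then, once.
The state is a dict: "t": time; "q": joint angles; "joint_vel": joint speeds; "joint_torque": joint torques, N m; "eef_pos": TCP position; "tool_rot": TCP orientation; "contact_force": force on the tool from outside, world axes, zero at the start; "torque": the same for the moment, N m; "gripper_width": opening from 0.0 (shut) to 1.0 (fully open); "grasp_force": force on a finger pad.
Only numpy, scipy, OpenCV 4.12 (cv2) and the standard library are available. Lean on these libraries where they do the work, as an engineer would, in place of code of your own. Each camera call takes 0.05 s, during which the arm holds its last target. There are 200 camera calls.

## Working session

There is one attempt and no reset: what is moved stays moved. The work goes in short steps, Python scripts to look and compute and a tool call to move; the robot and the scene stay as the last step left them, time stands still between calls to the robot, and variables do not carry over. Pictures are saved under pics/ and viewed, at most 10 in all, crops included, and the job is handed in when it is done.

Besides the shell and the picture viewer there is one more tool, called after ">>>" as a command line: name --argument value ..., lists and objects as JSON in quotes. arm_command: Moves the arm, as the interface text tells. Its arguments: {"type":"object","properties":{"commands":{"type":"array","items":{"type":"number"}},"force":{"type":"number"}},"required":["commands"]}

```bash
ls; mkdir -p pics; python3 - <<'E'
from station import *
import cv2,numpy as np
np.set_printoptions(precision=4,suppress=True)
for n in("top","side"):
    c=read_camera(n); cv2.imwrite(f"pics/{n}0.png",c["img"][:,:,::-1]); print(n,c["camera_matrix"],c["pose"])
print(get_obs())
E
```

```text
pics
top [[398.7389   0.     274.3027]
 [  0.     398.7389 210.4999]
 [  0.       0.       1.    ]] [[-0.0249 -0.9946  0.1012  0.3568]
 [-0.9996  0.0232 -0.0181 -0.1437]
 [ 0.0156 -0.1016 -0.9947  1.0739]
 [ 0.      0.      0.      1.    ]]
side [[508.7908   0.     280.6019]
 [  0.     508.7908 210.5687]
 [  0.       0.       1.    ]] [[ 0.7656 -0.3959  0.507  -0.3997]
 [-0.6433 -0.4666  0.607  -1.1143]
 [-0.0037 -0.7909 -0.6119  1.0687]
 [ 0.      0.      0.      1.    ]]
{'t': 0.1, 'q': array([ 1.0789,  0.4777,  0.0224,  1.5564, -0.0115,  1.1093, -0.0831]), 'joint_vel': array([ 0.0001, -0.0011,  0.0011, -0.0022, -0.    ,  0.0016,  0.0007]), 'joint_torque': array([  0.0036, -59.7763,   1.6135, -28.1957,   0.0128,   0.005 ,
        -0.    ]), 'eef_pos': array([ 0.2525, -0.6254,  0.2304]), 'tool_rot': array([-0.0008,  0.9816,  0.1907, -0.0002]), 'contact_force': array([-0.0711,  0.3094,  0.1089]), 'torque': array([-0.0197, -0.0173,  0.0194]), 'grasp_force': 0.0, 'gripper_width': 0.9997625767332434}
```

View pics/top0.png

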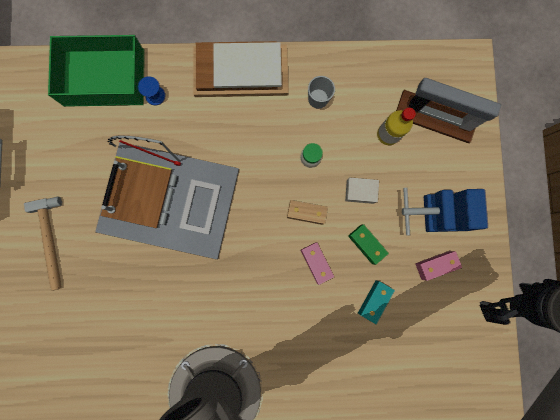

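View pics/side0.png

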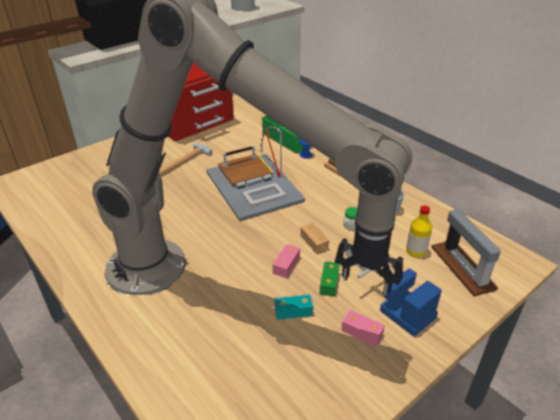

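The top view shows the beech block at about (307,212). Candidates that could be mistaken for it are pink (317,263), green (368,244), pink (440,265), teal (377,302) and the white carton (363,190). I choose (307,212), the pale wood one. The jig is around (168,200), with the pocket at (200,207), the flap at (138,193), the handle at (113,188), and the pointer from (179,163) to (110,138).

```bash
cat > h.py <<'E'
from station import *
import cv2,numpy as np
np.set_printoptions(precision=4,suppress=True)
def ray(c,uv):
    d=c["pose"][:3,:3]@np.linalg.inv(c["camera_matrix"])@np.array([uv[0],uv[1],1.])
    return c["pose"][:3,3],d
def plane(c,uv,z):
    o,d=ray(c,uv); return o+d*(z-o[2])/d[2]
def proj(c,p):
    P=c["pose"]; q=c["camera_matrix"]@(P[:3,:3].T@(np.asarray(p)-P[:3,3])); return q[:2]/q[2]
E
python3 - <<'E'
from h import *
c=read_camera("top"); im=c["img"][:,:,::-1].copy()
a=cv2.resize(im[190:235,275:345],None,fx=8,fy=8,interpolation=cv2.INTER_CUBIC)  # 560x360
cv2.imwrite("pics/c1.png",a)
hsv=cv2.cvtColor(im,cv2.COLOR_BGR2HSV)
print(hsv[212,300],hsv[213,315],hsv[200,300],hsv[225,300], "wall",hsv[205,185:220:1].tolist())
b=cv2.resize(im[125:260,90:245],None,fx=5,fy=4.4,interpolation=cv2.INTER_CUBIC)
cv2.imwrite("pics/c2.png",b[:600])
E
```

```text
[ 16 111 159] [ 16 111 154] [ 22  79 168] [ 20  84 167] wall [[45, 3, 150], [18, 8, 161], [30, 8, 159], [25, 10, 161], [30, 8, 157], [30, 6, 132], [90, 13, 77], [94, 15, 116], [111, 15, 118], [98, 17, 120], [90, 13, 117], [105, 18, 116], [105, 17, 118], [102, 23, 113], [105, 17, 118], [96, 11, 115], [100, 13, 118], [105, 13, 115], [103, 16, 115], [107, 15, 118], [107, 16, 114], [99, 15, 118], [103, 15, 117], [99, 16, 115], [107, 14, 125], [15, 3, 152], [15, 6, 161], [20, 5, 161], [23, 6, 161], [30, 5, 156], [20, 6, 134], [102, 16, 79], [99, 15, 117], [103, 19, 121], [95, 13, 115]]
```

View pics/c1.png

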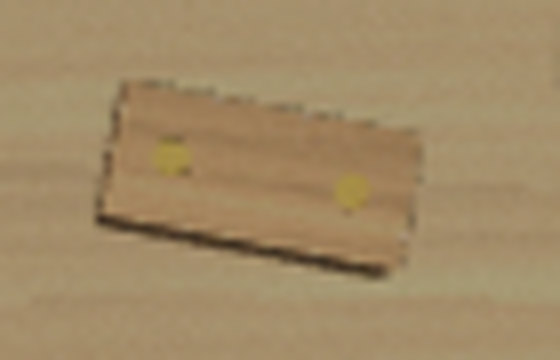

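View pics/c2.png

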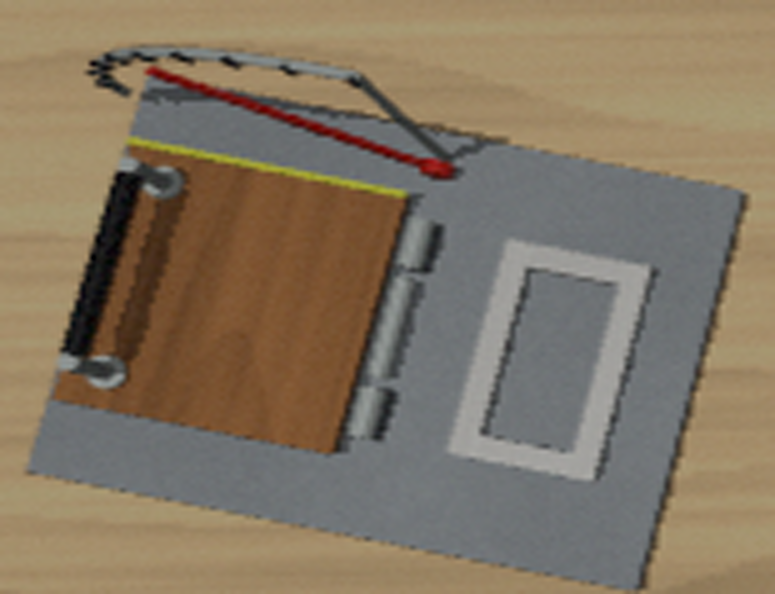

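The crops confirm the pale wood block with two brass dots, running from about (290,200) to (327,223). The pocket's bright wall frame spans about (180,180) to (221,235). The pointer pivot is at (178,163) and its tip at (120,141).

```bash
cat > m.py <<'E'
from h import *
def big(mask,off=(0,0),n=1):
    cs,_=cv2.findContours(mask.astype(np.uint8),cv2.RETR_EXTERNAL,cv2.CHAIN_APPROX_NONE)
    cs=sorted(cs,key=cv2.contourArea,reverse=True)[:n]
    return [c+np.array(off) for c in cs]
def hsvroi(c,x0,y0,x1,y1,s=4):
    im=cv2.resize(c["img"][y0:y1,x0:x1],None,fx=s,fy=s,interpolation=cv2.INTER_CUBIC)
    return cv2.cvtColor(im,cv2.COLOR_RGB2HSV).astype(int),lambda p:(np.asarray(p,float)+.5)/s-.5+[x0,y0]
def rect(c,mask,f,z):
    k=big(mask)[0].reshape(-1,2); P=np.array([plane(c,f(p),z)[:2] for p in k],np.float32)
    (cx,cy),(w,h),a=cv2.minAreaRect(P)
    if w<h: w,h,a=h,w,a+90
    return np.array([cx,cy]),w,h,a  # a: world angle of long axis, deg
E
python3 - <<'E'
from m import *
c=read_camera("top"); s=read_camera("side")
H,f=hsvroi(c,275,190,345,235)
m=(H[...,0]<=18.5)&(H[...,1]>97)|(H[...,1]>125)
m=cv2.morphologyEx(m.astype(np.uint8),cv2.MORPH_CLOSE,np.ones((9,9)))
m=cv2.morphologyEx(m,cv2.MORPH_OPEN,np.ones((9,9)))
print("block",rect(c,m,f,.04))
d=(H[...,0]>=20)&(H[...,1]>125)&(H[...,2]>110)
for k in big(d,n=2): print(" dot",plane(c,f(k.reshape(-1,2).mean(0)),.04),cv2.contourArea(k))
H,f=hsvroi(c,175,172,226,240)
m=(H[...,1]<14)&(H[...,2]>140)
print("pocket",rect(c,m,f,.03))
# inner
m2=m.astype(np.uint8);cs,h=cv2.findContours(m2,cv2.RETR_CCOMP,cv2.CHAIN_APPROX_NONE)
k=max([q for q,hh in zip(cs,h[0]) if hh[3]>=0],key=cv2.contourArea)
P=np.array([plane(c,f(p),.03)[:2] for p in k.reshape(-1,2)],np.float32);print("inner",cv2.minAreaRect(P))
H,f=hsvroi(c,90,125,190,175)
m=((H[...,0]<8)|(H[...,0]>172))&(H[...,1]>150); k=big(m)[0]
r=cv2.minAreaRect(k);print("pointer px",[f(p) for p in cv2.boxPoints(r)],r[1])
H,f=hsvroi(c,95,150,130,225)
m=(H[...,2]<45);k=big(m)[0];r=cv2.minAreaRect(k);print("handle",plane(c,f(r[0]),.082),f(r[0]),r[1:])
H,f=hsvroi(s,255,110,300,185)
m=((H[...,0]<8)|(H[...,0]>172))&(H[...,1]>120); k=big(m)[0]
r=cv2.minAreaRect(k);print("pointer side",[f(p) for p in cv2.boxPoints(r)],r[1])
E
```

```text
block (array([ 0.4557, -0.2474]), 0.10365153849124908, 0.051320288330316544, 78.30142211914062)
 dot [ 0.4642 -0.2192  0.04  ] 240.5
 dot [ 0.4516 -0.2777  0.04  ] 227.5
pocket (array([0.4789, 0.0338]), 0.13288946449756622, 0.07832106202840805, 165.91712188720703)
inner ((0.4789801239967346, 0.03385312482714653), (0.05296698957681656, 0.10811849683523178), 75.84642028808594)
pointer px [array([117.9176, 142.767 ]), array([119.229 , 139.2596]), array([180.5931, 162.2044]), array([179.2817, 165.7118])] (262.05401611328125, 14.978471755981445)
handle [0.5327 0.2473 0.082 ] [110.1023 184.48  ] ((22.915193557739258, 171.93234252929688), 15.505045890808105)
pointer side [array([273.425, 162.275]), array([276.275, 161.325]), array([280.65, 174.45]), array([277.8, 175.4])] (55.3398551940918, 12.016654968261719)
```

```bash
cat > go.py <<'E'
from h import *
from scipy.spatial.transform import Rotation as Ro
def rel(target,yaw,o=None):
    o=o or get_obs(); w,x,y,z=o["tool_rot"]; R=Ro.from_quat([x,y,z,w])
    c,s=np.cos(np.radians(yaw)),np.sin(np.radians(yaw))
    T=Ro.from_matrix(np.array([[c,s,0],[s,-c,0],[0,0,-1]]))
    print("shift",R.inv().apply(np.array(target)-o["eef_pos"]),"rot",(R.inv()*T).as_rotvec(degrees=True),"t",o["t"])
E
python3 - <<'E'
from m import *; from go import *
c=read_camera("top"); s=read_camera("side")
A=np.radians(165.9); y=np.array([np.cos(A),np.sin(A),0]); x=np.array([np.sin(A),-np.cos(A),0])
h=np.array([.479,.034,.031])+.085*x; p0=h-.099*y
def ang(cam,uv):
    o,d=ray(cam,uv); t=((p0-o)@y)/(d@y); v=o+t*d-p0; return np.arctan2(v[2],v@x),np.hypot(v[2],v@x)
print("hinge",h,"bar",h+.135*x+[0,0,.051])
print("top tip",ang(c,(118.57,141.0)),"pivot px",proj(c,p0),proj(s,p0))
H,f=hsvroi(s,250,110,300,190)
m=((H[...,0]<9)|(H[...,0]>170))&(H[...,1]>110)
ys,xs=np.nonzero(m); 
for r in (0,4,8,20,60,120,200): 
    i=np.argsort(ys)[min(r*4,len(ys)-1)]; print(f((xs[i],ys[i])),ang(s,f((xs[i],ys[i]))))
for th in (.6,.7,.8,.9,1,1.1):
    q=p0+.168*(np.cos(th)*x+np.array([0,0,np.sin(th)])); print(th,proj(c,q),proj(s,q))
rel((.458,-.2485,.16),78)
E
```

```text
hinge [0.4997 0.1164 0.031 ] bar [0.5326 0.2474 0.082 ]
top tip (np.float64(0.8262069979962544), np.float64(0.1657588742026859)) pivot px [176.9207 162.8995] [277.8245 173.5084]
[265.375 129.625] (np.float64(0.9043300837204431), np.float64(0.16688543946371362))
[265.625 130.375] (np.float64(0.9065671840123092), np.float64(0.16396598775317023))
[266.125 130.875] (np.float64(0.9284314851049057), np.float64(0.16137392041036078))
[273.125 154.875] (np.float64(0.9866076709935921), np.float64(0.07028947728434361))
[277.625 168.375] (np.float64(1.50941472835167), np.float64(0.02170762152484445))
[277.625 174.625] (np.float64(-1.2800209395374618), np.float64(0.006261625689626369))
[279.125 175.125] (np.float64(-3.091207223538264), np.float64(0.011000016103769805))
0.6 [112.146 141.694] [261.6604 134.0922]
0.7 [114.1116 141.0939] [262.6852 132.1317]
0.8 [116.8383 140.7228] [263.8774 130.55  ]
0.9 [120.3184 140.595 ] [265.2295 129.3724]
1 [124.5298 140.7212] [266.732  128.6209]
1.1 [129.4345 141.1077] [268.373  128.3142]
shift [ 0.3316 -0.2729  0.0712] rot [ -0.0207  -0.0109 -56.0102] t 0.35
```

>>> arm_command --commands '[0.04,-0.033,0.005,0,0,-7,1,0.08,-0.066,0.01,0,0,-15,1,0.12,-0.1,0.02,0,0,-23,1,0.16,-0.132,0.03,0,0,-31,0.9,0.2,-0.165,0.04,0,0,-39,0.9,0.24,-0.198,0.05,0,0,-47,0.9,0.28,-0.23,0.06,0,0,-54,0.9,0.3316,-0.273,0.071,0,0,-56,0.9]'

```text
t: 1.15
eef_pos: [0.4419, -0.278, 0.1662]
tool_rot: [0.0, 0.776, 0.631, 0.0]
contact_force: [0.9, -1.0, -0.5]
gripper_width: 0.9
grasp_force: 0.0
```

>>> arm_command --commands '[0,0,0,0,0,0,0.9,0,0,0,0,0,0,0.9,0,0,0,0,0,0,0.9]'

```text
t: 1.45
eef_pos: [0.4407, -0.2809, 0.1665]
tool_rot: [0.0, 0.778, 0.628, -0.0]
contact_force: [-0.3, 0.2, 0.3]
gripper_width: 0.899
grasp_force: 0.0
```

```bash
python3 -c "
from go import *
o=get_obs();print(o['eef_pos'],o['tool_rot'],o['q'],o['contact_force'])
rel((.458,-.2485,.06),78);rel((.458,-.2485,.013),78)"
```

```text
[ 0.4407 -0.2809  0.1665] [ 0.0003  0.7779  0.6284 -0.0003] [ 0.7127  0.3242 -0.3182  1.965   0.1317  0.8717  0.1133] [-0.2866  0.169   0.293 ]
shift [0.0354 0.0101 0.1064] rot [ 0.0032  0.0491 -0.13  ] t 1.45
shift [0.0355 0.01   0.1534] rot [ 0.0032  0.0491 -0.13  ] t 1.45
```

>>> arm_command --commands '[0.0355,0.01,0.03,0,0,0,0.9,0.0355,0.01,0.06,0,0,0,0.9,0.0355,0.01,0.09,0,0,0,0.9,0.0355,0.01,0.09,0,0,0,0.9,0.0355,0.01,0.09,0,0,0,0.9]'

```text
t: 1.95
eef_pos: [0.4579, -0.2483, 0.0766]
tool_rot: [-0.0, 0.778, 0.628, -0.0]
contact_force: [0.2, -0.7, -0.2]
gripper_width: 0.896
grasp_force: 0.0
```

```bash
python3 - <<'E'
from go import *
rel((.458,-.2485,.013),78)
a=read_camera("top")["img"][165:255,260:360,::-1];b=read_camera("side")["img"][190:280,260:380,::-1]
A=cv2.resize(a,(400,360),interpolation=2);B=cv2.resize(b,(400,300),interpolation=2)
cv2.imwrite("pics/g1.png",np.hstack([A[:300],B]))
E
```

```text
shift [-0.0002  0.0002  0.0636] rot [-0.0427  0.0188 -0.1554] t 1.95
```

View pics/g1.png

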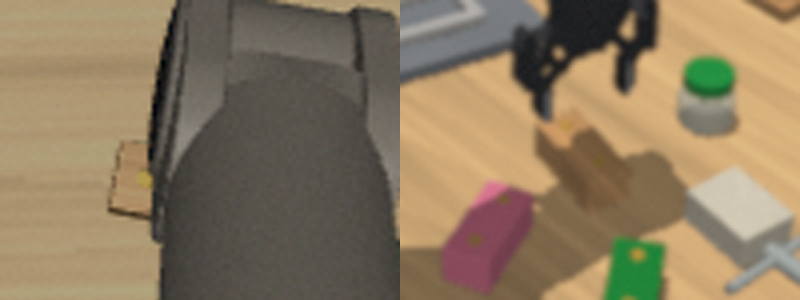

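The side crop shows the open fingers above and either side of the block, with the carton and jar clear. Next I go down and grip.

>>> arm_command --commands '[0,0,0.025,0,0,0,0.9,0,0,0.045,0,0,0,0.9,0,0,0.0635,0,0,0,0.9,0,0,0.0635,0,0,0,0.9,0,0,0.0635,0,0,0,0.4,0,0,0.0635,0,0,0,0.4,0,0,0.0635,0,0,0,0.4,0,0,0.0635,0,0,0,0.4]' --force 40

```text
t: 2.85
eef_pos: [0.4597, -0.2476, 0.0145]
tool_rot: [0.001, 0.777, 0.629, 0.001]
contact_force: [-0.7, 0.5, 6.2]
gripper_width: 0.532
grasp_force: 41.9
```

>>> arm_command --commands '[0,0,0,0,0,0,0.3,0,0,0,0,0,0,0.3,0,0,0,0,0,0,0.3,0,0,0,0,0,0,0.3,0,0,0,0,0,0,0.3]'

```text
t: 3.35
eef_pos: [0.4596, -0.2476, 0.0145]
tool_rot: [0.001, 0.777, 0.629, 0.001]
contact_force: [-1.3, 0.4, 6.6]
gripper_width: 0.532
grasp_force: 41.9
```

>>> arm_command --commands '[0,0,-0.02,0,0,0,0.3,0,0,-0.05,0,0,0,0.3,0,0,-0.08,0,0,0,0.3,0,0,-0.11,0,0,0,0.3,0,0,-0.11,0,0,0,0.3]' --force 50

```text
t: 3.85
eef_pos: [0.4612, -0.2481, 0.1274]
tool_rot: [0.004, 0.777, 0.629, 0.002]
contact_force: [-0.0, -1.1, -1.7]
gripper_width: 0.531
grasp_force: 53.5
```

```bash
python3 - <<'E'
from go import *
o=get_obs();print(o['gripper_width'],o['grasp_force'],o['contact_force'],o['q'])
rel((.479,.034,.12),165.9)
E
```

```text
0.5311856578616275 53.5101717710495 [-0.0423 -1.0727 -1.7403] [ 0.6452  0.3779 -0.3297  1.9994  0.1719  0.782   0.0057]
shift [ 0.2796 -0.0414  0.0064] rot [  0.2763   0.4549 -87.9311] t 3.85
```

>>> arm_command --commands '[0.03,-0.005,0,0,0,-8,0.3,0.06,-0.01,0,0,0,-16,0.3,0.095,-0.015,0,0,0,-24,0.3,0.13,-0.02,0,0,0,-32,0.3,0.165,-0.025,0,0,0,-40,0.3,0.2,-0.03,0,0,0,-48,0.3,0.235,-0.035,0,0,0,-56,0.3,0.265,-0.04,0,0,0,-64,0.3]'

```text
t: 4.65
eef_pos: [0.4741, 0.0224, 0.1226]
tool_rot: [-0.0, 0.323, 0.947, 0.0]
contact_force: [0.5, 0.2, -2.6]
gripper_width: 0.53
grasp_force: 53.3
```

```bash
python3 - <<'E'
from go import *
o=get_obs();print(o['q'],o["eef_pos"])
rel((.479,.034,.12),165.9)
E
```

```text
[ 0.3865  0.3728 -0.6691  2.088   0.3258  0.7829  0.4306] [0.4741 0.0224 0.1226]
shift [0.0032 0.0122 0.0026] rot [  0.0082  -0.0019 -23.5366] t 4.65
```

>>> arm_command --commands '[0.001,0.004,0,0,0,-8,0.3,0.002,0.008,0,0,0,-16,0.3,0.0032,0.0122,0,0,0,-23.5,0.3,0.0032,0.0122,0,0,0,-23.5,0.3,0.0032,0.0122,0,0,0,-23.5,0.3]'

```text
t: 5.15
eef_pos: [0.4791, 0.0319, 0.1225]
tool_rot: [-0.0, 0.128, 0.992, -0.0]
contact_force: [0.4, -0.7, -0.1]
gripper_width: 0.528
grasp_force: 53.3
```

```bash
python3 - <<'E'
from m import *; from go import *
o=get_obs();print(o['q'],o["eef_pos"])
rel((.479,.034,.12),165.9)
c=read_camera("top"); s=read_camera("side")
a=c["img"][145:255,145:265,::-1];b=s["img"][150:225,225:325,::-1]
cv2.imwrite("pics/p1.png",np.hstack([cv2.resize(a,(400,366),interpolation=2)[:300],cv2.resize(b,(400,300),interpolation=2)]))
E
```

```text
[ 0.4353  0.4046 -0.7567  2.0715  0.3835  0.8066  0.762 ] [0.4791 0.0319 0.1225]
shift [0.0006 0.002  0.0025] rot [-0.0108 -0.0362 -0.6216] t 5.15
```

View pics/p1.png

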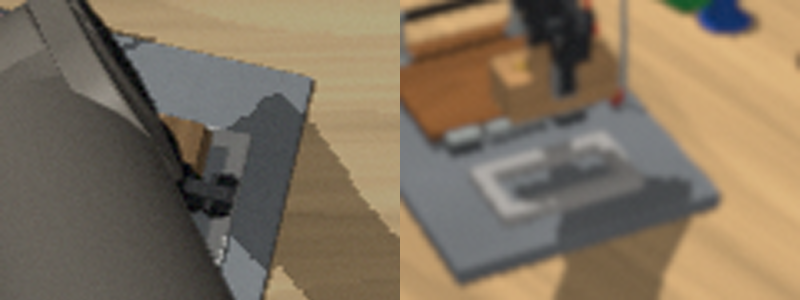

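The block is held level. In the side view it is above the flap side of the pocket, as expected from its height. Next I lower it to just above the walls.

>>> arm_command --commands '[0.001,0.001,0.02,0,0,-0.6,0.3,0.0016,0.002,0.045,0,0,-0.6,0.3,0.0016,0.002,0.0675,0,0,-0.6,0.3,0.0016,0.002,0.0675,0,0,-0.6,0.3,0.0016,0.002,0.0675,0,0,-0.6,0.3,0.0016,0.002,0.0675,0,0,-0.6,0.3]'

```text
t: 5.85
eef_pos: [0.4793, 0.0347, 0.0564]
tool_rot: [0.001, 0.121, 0.993, 0.0]
contact_force: [-0.5, 0.0, -1.2]
gripper_width: 0.53
grasp_force: 53.2
```

```bash
python3 - <<'E'
from m import *; from go import *
o=get_obs();print(o['q'],o["eef_pos"],o['contact_force'])
A=np.radians(165.9); t=np.array([.479,.034,.0325])+.001*np.array([np.cos(A),np.sin(A),0])
rel(t,165.9)
s=read_camera("side")
b=s["img"][150:225,225:325,::-1]
cv2.imwrite("pics/p2.png",cv2.resize(b,(800,600),interpolation=2))
y=np.array([np.cos(A),np.sin(A),0]); x=np.array([np.sin(A),-np.cos(A),0])
for nm,z,hx,hy in(("outer top",.03,.039,.066),("block top",.055+.0255,.023,.05),("block bot",.0405,.023,.05)):
    for i,j in((1,1),(1,-1),(-1,-1),(-1,1)):
        p=np.array([.479,.034,0])+i*hx*x+j*hy*y; p[2]=z; print(nm,i,j,(proj(s,p)+.5-[225,150])*8)
E
```

```text
[ 0.3546  0.5093 -0.679   2.1154  0.5096  0.6797  0.6586] [0.4793 0.0347 0.0564] [-0.4587  0.0283 -1.2111]
shift [ 0.0012 -0.0007  0.0239] rot [0.0276 0.1024 0.1506] t 5.85
outer top 1 1 [132.7259 338.5228]
outer top 1 -1 [404.8009 262.842 ]
outer top -1 -1 [481.7361 354.0793]
outer top -1 1 [202.9337 434.5909]
block top 1 1 [175.4776 252.668 ]
block top 1 -1 [386.3021 195.4531]
block top -1 -1 [431.9765 248.7664]
block top -1 1 [218.0379 308.1451]
block bot 1 1 [179.5938 328.6435]
block bot 1 -1 [387.4814 270.757 ]
block bot -1 -1 [432.5469 324.7261]
block bot -1 1 [221.6324 384.7715]
```

View pics/p2.png

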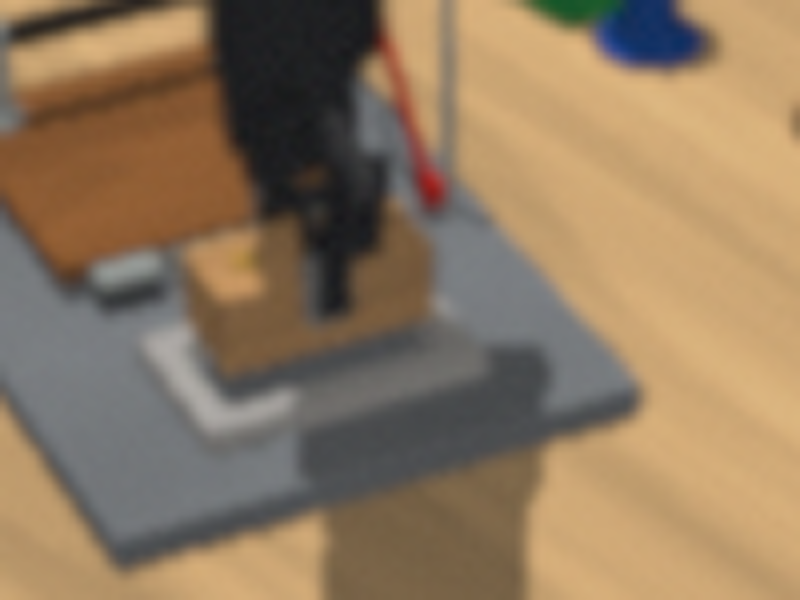

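In the side view the block sits centred inside the wall frame, with its bottom corners at about (235,378) and (432,315) in the crop. That is within about 1 px of the prediction. Next I lower it gently.

>>> arm_command --commands '[0.0012,-0.0007,0.003,0,0,0,0.3,0.0012,-0.0007,0.007,0,0,0,0.3,0.0012,-0.0007,0.011,0,0,0,0.3,0.0012,-0.0007,0.014,0,0,0,0.3,0.0012,-0.0007,0.016,0,0,0,0.3,0.0012,-0.0007,0.016,0,0,0,0.3]'

```text
t: 6.5
eef_pos: [0.4769, 0.0342, 0.0389]
tool_rot: [-0.0, 0.121, 0.993, -0.0]
contact_force: [-1.0, -0.8, -2.4]
gripper_width: 0.525
grasp_force: 53.2
```

>>> arm_command --commands '[0,0,0.002,0,0,0,0.3,0,0,0.004,0,0,0,0.3,0,0,0.006,0,0,0,0.3,0,0,0.007,0,0,0,0.3,0,0,0.008,0,0,0,0.3,0,0,0.008,0,0,0,0.3]'

```text
t: 7.1
eef_pos: [0.4771, 0.0341, 0.0326]
tool_rot: [0.0, 0.121, 0.993, -0.001]
contact_force: [-6.5, -1.5, 19.0]
gripper_width: 0.525
grasp_force: 55.8
```

>>> arm_command --commands '[0,0,-0.001,0,0,0,0.3,0,0,-0.0015,0,0,0,0.3,0,0,-0.0015,0,0,0,0.8,0,0,-0.0015,0,0,0,0.8,0,0,-0.0015,0,0,0,0.8,0,0,-0.0015,0,0,0,0.8]'

```text
t: 7.7
eef_pos: [0.4771, 0.0342, 0.0327]
tool_rot: [-0.0, 0.121, 0.993, 0.0]
contact_force: [0.4, -0.6, 0.2]
gripper_width: 0.796
grasp_force: 0.0
```

>>> arm_command --commands '[0,0,-0.02,0,0,0,0.8,0,0,-0.06,0,0,0,0.8,0,0,-0.1,0,0,0,0.8,0,0,-0.14,0,0,0,0.8,0,0.04,-0.15,0,0,0,0.8,0,0.08,-0.15,0,0,0,0.8,0,0.12,-0.15,0,0,0,0.8,0,0.12,-0.15,0,0,0,0.8]'

```text
t: 8.5
eef_pos: [0.5062, 0.1572, 0.1838]
tool_rot: [0.001, 0.117, 0.993, 0.002]
contact_force: [-0.5, -0.8, -0.3]
gripper_width: 0.802
grasp_force: 0.0
```

```bash
python3 - <<'E'
from m import *; from go import *
o=get_obs();print(o['q'],o["eef_pos"],o['contact_force'])
c=read_camera("top"); s=read_camera("side")
a=c["img"][160:250,160:250,::-1];b=s["img"][150:225,225:325,::-1]
cv2.imwrite("pics/p3.png",np.hstack([cv2.resize(a,(400,400),interpolation=2),cv2.resize(b,(400,300),interpolation=2)[np.r_[0:300,np.zeros(100,int)]]]))
H,f=hsvroi(c,175,172,226,240)
m=(H[...,0]<=19)&(H[...,1]>80);m=cv2.morphologyEx(m.astype(np.uint8),cv2.MORPH_CLOSE,np.ones((9,9)))
m=cv2.morphologyEx(m,cv2.MORPH_OPEN,np.ones((9,9)));print("block",rect(c,m,f,.058))
A=np.radians(165.9);x=np.array([np.sin(A),-np.cos(A)])
rel(np.r_[np.array([.479,.034])+.22*x,.16],165.9)
E
```

```text
[ 0.2481  0.4081 -0.8241  1.91    0.3566  0.9722  0.5965] [0.5062 0.1572 0.1838] [-0.5379 -0.7755 -0.2842]
block (array([0.4768, 0.0321]), 0.10028722137212753, 0.051241133362054825, 166.21219635009766)
shift [-0.0035  0.0995  0.0226] rot [ 0.0012 -0.035   0.3319] t 8.6
```

View pics/p3.png

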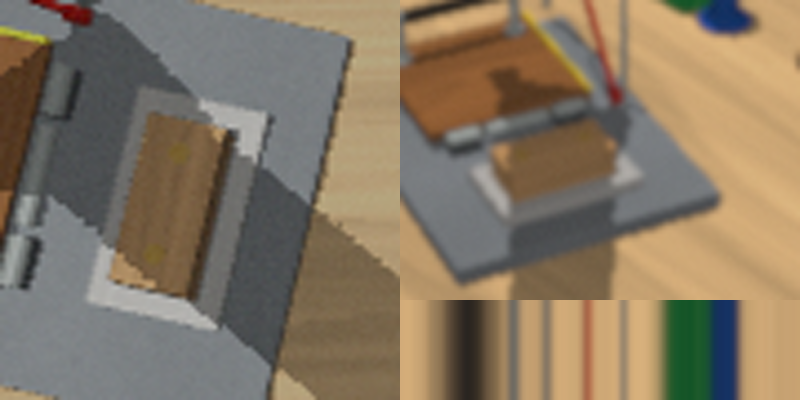

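The block is seated in the wall frame. In the crops it lies square with the walls visible all round, its centre matches the pocket, and the release height matched the floor. Next is the handle.

>>> arm_command --commands '[-0.001,0.03,0,0,0,0.3,0.6,-0.002,0.065,0.01,0,0,0.3,0.6,-0.0035,0.0995,0.03,0,0,0.3,0.6,-0.0035,0.0995,0.06,0,0,0.3,0.6,-0.0035,0.0995,0.0626,0,0,0.3,0.6,-0.0035,0.0995,0.0626,0,0,0.3,0.6,-0.0035,0.0995,0.0626,0,0,0.3,0.6]'

```text
t: 9.3
eef_pos: [0.534, 0.2451, 0.1213]
tool_rot: [0.001, 0.125, 0.992, -0.0]
contact_force: [0.7, -0.1, 0.2]
gripper_width: 0.599
grasp_force: 0.0
```

```bash
python3 - <<'E'
from m import *; from go import *
o=get_obs();print(o['q'],o["eef_pos"],o['contact_force'])
rel((.5326,.2474,.065),165.9)
E
```

```text
[ 0.0255  0.5739 -0.7525  1.8283  0.4824  0.9305  0.377 ] [0.534  0.2451 0.1213] [ 0.6754 -0.096   0.2331]
shift [0.0021 0.0019 0.0563] rot [-0.0026  0.0727 -0.2255] t 9.3
```

>>> arm_command --commands '[0.002,0.002,0.015,0,0,0,0.6,0.002,0.002,0.035,0,0,0,0.6,0.002,0.002,0.0555,0,0,0,0.6,0.002,0.002,0.0555,0,0,0,0.6,0.002,0.002,0.0555,0,0,0,0.6]' --force 50

```text
t: 9.8
eef_pos: [0.5318, 0.2487, 0.0649]
tool_rot: [-0.0, 0.124, 0.992, -0.0]
contact_force: [-1.2, 0.1, 0.3]
gripper_width: 0.598
grasp_force: 0.0
```

>>> arm_command --commands '[0,0,0,0,0,0,0.05,0,0,0,0,0,0,0.05,0,0,0,0,0,0,0.05,0,0,0,0,0,0,0.05,0,0,0,0,0,0,0.05,0,0,0,0,0,0,0.05,0,0,0,0,0,0,0.05,0,0,0,0,0,0,0.05]'

```text
t: 10.6
eef_pos: [0.5317, 0.2461, 0.0651]
tool_rot: [-0.0, 0.124, 0.992, -0.002]
contact_force: [-3.1, -7.7, 5.5]
gripper_width: 0.142
grasp_force: 48.6
```

```bash
python3 - <<'E'
from m import *; from go import *
o=get_obs();print(o['q'],o["eef_pos"],o['contact_force'],o['gripper_width'],o['grasp_force'])
b=read_camera("side")["img"][115:215,200:320,::-1]
cv2.imwrite("pics/f1.png",cv2.resize(b,(720,600),interpolation=2))
w,x,y,z=o["tool_rot"];R=Ro.from_quat([x,y,z,w])
A=np.radians(165.9);X=np.array([np.sin(A),-np.cos(A),0]);Z=np.array([0,0,1.])
P=lambda t:(.135*np.cos(t)-.051*np.sin(t))*X+(.135*np.sin(t)+.051*np.cos(t))*Z
for t in np.arange(.1,1.01,.05): print(round(t,2),R.inv().apply(P(t)-P(0)))
E
```

```text
[-0.018   0.6442 -0.7032  1.8625  0.552   0.8426  0.3173] [0.5317 0.2461 0.0651] [-3.131  -7.7375  5.5495] 0.14245895387401838 48.64524722099304
0.1 [-0.     -0.0058 -0.0132]
0.15 [-0.     -0.0092 -0.0196]
0.2 [-0.0001 -0.0129 -0.0257]
0.25 [-0.0001 -0.017  -0.0317]
0.3 [-0.0001 -0.0213 -0.0375]
0.35 [-0.0001 -0.0259 -0.0431]
0.4 [-0.0001 -0.0307 -0.0484]
0.45 [-0.0001 -0.0359 -0.0535]
0.5 [-0.0002 -0.0412 -0.0583]
0.55 [-0.0002 -0.0469 -0.0628]
0.6 [-0.0002 -0.0527 -0.0671]
0.65 [-0.0002 -0.0587 -0.071 ]
0.7 [-0.0003 -0.0649 -0.0747]
0.75 [-0.0003 -0.0713 -0.078 ]
0.8 [-0.0003 -0.0779 -0.081 ]
0.85 [-0.0003 -0.0846 -0.0837]
0.9 [-0.0003 -0.0914 -0.086 ]
0.95 [-0.0004 -0.0984 -0.088 ]
1.0 [-0.0004 -0.1054 -0.0897]
```

>>> arm_command --commands '[0,-0.004,-0.0065,0,0,0,0.05,0,-0.008,-0.0132,0,0,0,0.05,0,-0.0115,-0.0196,0,0,0,0.05,0,-0.015,-0.0257,0,0,0,0.05,0,-0.019,-0.0317,0,0,0,0.05,0,-0.0233,-0.0375,0,0,0,0.05,0,-0.0279,-0.0431,0,0,0,0.05,0,-0.0327,-0.0484,0,0,0,0.05]'

```text
t: 11.45
eef_pos: [0.5243, 0.2167, 0.1137]
tool_rot: [0.001, 0.124, 0.992, 0.0]
contact_force: [4.3, -1.9, -5.6]
gripper_width: 0.14
grasp_force: 48.9
```

```bash
cat > fl.py <<'E'
from m import *; from go import *
A=np.radians(165.9);X=np.array([np.sin(A),-np.cos(A),0]);Y=np.array([np.cos(A),np.sin(A),0]);Z=np.array([0,0,1.])
h=np.array([.4997,.1164,.031])
def flap(o):
    v=o["eef_pos"]+[0,0,.082-.0651]-h-np.array([-.0009,-.0013,0]); a,b=v@X,v[2]
    return np.arctan2(b,a)-np.arctan2(.051,.135),np.hypot(a,b),np.hypot(.135,.051)
def ang(cam,uv,y):
    p0=h+y*Y;o,d=ray(cam,uv); t=((p0-o)@Y)/(d@Y); v=o+t*d-p0; return np.arctan2(v[2],v@X),np.hypot(v[2],v@X)
E
python3 - <<'E'
from fl import *
o=get_obs();print(o['q'],o["eef_pos"],o['contact_force'],o['gripper_width'],o['grasp_force'],flap(o))
b=read_camera("side")["img"][115:215,200:320,::-1]
a=read_camera("top")["img"][125:225,90:210,::-1]
cv2.imwrite("pics/f2.png",np.hstack([cv2.resize(q,(400,333),interpolation=2) for q in(a,b)]))
E
```

```text
[ 0.0748  0.5555 -0.756   1.8813  0.4828  0.8949  0.4054] [0.5243 0.2167 0.1137] [ 4.2707 -1.9305 -5.5603] 0.14007382340137306 48.94051194190979 (np.float64(0.399226314238819), np.float64(0.14452443485601263), np.float64(0.14431216164966834))
```

View pics/f2.png

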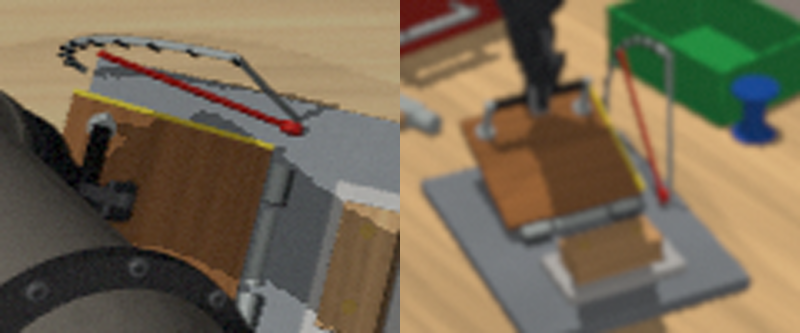

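The flap is at about 0.40 rad and held by the bar. The yellow edge and the red pointer are both visible in both views: the pointer tip is near (120,141) in the top view and (266,131) in the side view. I keep lifting.

>>> arm_command --commands '[0,-0.0052,-0.0051,0,0,0,0.05,0,-0.0105,-0.0099,0,0,0,0.05,0,-0.0162,-0.0144,0,0,0,0.05,0,-0.022,-0.0187,0,0,0,0.05,0,-0.028,-0.0226,0,0,0,0.05,0,-0.0342,-0.0263,0,0,0,0.05,0,-0.0406,-0.0296,0,0,0,0.05,0,-0.0472,-0.0326,0,0,0,0.05]'

```text
t: 12.35
eef_pos: [0.5131, 0.1719, 0.1462]
tool_rot: [0.001, 0.123, 0.992, 0.001]
contact_force: [6.7, -0.9, -4.6]
gripper_width: 0.143
grasp_force: 48.9
```

>>> arm_command --commands '[0,0,0,0,0,0,0.05,0,0,0,0,0,0,0.05]'

```text
t: 12.55
eef_pos: [0.5131, 0.172, 0.1461]
tool_rot: [0.001, 0.124, 0.992, 0.001]
contact_force: [6.0, -1.3, -3.2]
gripper_width: 0.142
grasp_force: 49.1
```

```bash
cat > cmp.py <<'E'
from fl import *
o=get_obs();print(o["eef_pos"],o['contact_force'],o['gripper_width'],flap(o))
cams={n:read_camera(n) for n in("top","side")}
def fit(cam,roi,kind,y,zoff):
    H,f=hsvroi(cam,*roi)
    m=((H[...,0]<9)|(H[...,0]>170))&(H[...,1]>120) if kind=="red" else (H[...,0]>22)&(H[...,0]<34)&(H[...,1]>150)
    n,l,st,_=cv2.connectedComponentsWithStats(m.astype(np.uint8)); 
    k=np.argwhere(np.isin(l,[i for i in range(1,n) if st[i,4]>25]))[:,::-1]
    vx,vy,x0,y0=cv2.fitLine(k.astype(np.float32),cv2.DIST_HUBER,0,.01,.01).ravel()
    t=(k-[x0,y0])@[vx,vy]; e=[f((x0+s*vx,y0+s*vy)) for s in(t.min(),t.max())]
    n=np.cross(ray(cam,e[0])[1],ray(cam,e[1])[1]); d=np.cross(n,Y); a=np.arctan2(d[2],d@X)
    print(kind,len(k),"ends",e,"dir",a%np.pi,"ends angle,r",*[ang(cam,q,y) for q in e])
fit(cams["top"],(100,130,190,172),"red",-.099,0)
fit(cams["top"],(100,130,190,180),"yel",-.08,.006)
fit(cams["side"],(250,110,300,190),"red",-.099,0)
fit(cams["side"],(240,110,300,190),"yel",-.08,.006)
E
python3 - <<'E'
from cmp import *
b=cams["side"]["img"][110:210,210:330,::-1];a=cams["top"]["img"][125:225,90:210,::-1]
cv2.imwrite("pics/f3.png",np.hstack([cv2.resize(q,(400,333),interpolation=2) for q in(a,b)]))
E
```

```text
[0.5131 0.172  0.1461] [ 6.0098 -1.2588 -3.2005] 0.14239147173762504 (np.float64(0.7915973348613163), np.float64(0.14446754449905552), np.float64(0.14431216164966834))
red 2236 ends [array([118.8535, 140.2883]), array([180.0695, 164.1256])] dir 0.8824007736515652 ends angle,r (np.float64(0.8821514155555268), np.float64(0.17007423559365398)) (np.float64(-2.255182075323863), np.float64(0.01057645068999402))
yel 1262 ends [array([118.5827, 149.9956]), array([173.1309, 169.1083])] dir 0.7863027541462524 ends angle,r (np.float64(0.7816989450297132), np.float64(0.1571771373187263)) (np.float64(0.6642819637357575), np.float64(0.005944968497847661))
red 361 ends [array([265.1378, 129.7731]), array([278.9203, 175.1112])] dir 0.8521638285938684 ends angle,r (np.float64(0.8875993100078767), np.float64(0.1669607457226797)) (np.float64(-2.9760000992870226), np.float64(0.009331437846144456))Traceback (most recent call last):
  File "<stdin>", line 1, in <module>
  File "cmp.py", line 16, in <module>
    fit(cams["side"],(240,110,300,190),"yel",-.08,.006)
    ~~~^^^^^^^^^^^^^^^^^^^^^^^^^^^^^^^^^^^^^^^^^^^^^^^^
  File "cmp.py", line 9, in fit
    vx,vy,x0,y0=cv2.fitLine(k.astype(np.float32),cv2.DIST_HUBER,0,.01,.01).ravel()
                ~~~~~~~~~~~^^^^^^^^^^^^^^^^^^^^^^^^^^^^^^^^^^^^^^^^^^^^^^^
cv2.error: OpenCV(4.12.0) /io/opencv/modules/imgproc/src/linefit.cpp:50: error: (-215:Assertion failed) count > 0 in function 'fitLine2D_wods'
```

>>> arm_command --commands '[0,-0.0042,-0.0017,0,0,0,0.05,0,-0.0084,-0.0033,0,0,0,0.05,0,-0.0125,-0.0047,0,0,0,0.05,0,-0.0125,-0.0047,0,0,0,0.05,0,-0.0125,-0.0047,0,0,0,0.05]'

```text
t: 13.15
eef_pos: [0.5102, 0.1602, 0.1509]
tool_rot: [0.001, 0.123, 0.992, 0.001]
contact_force: [6.0, -0.8, -2.9]
gripper_width: 0.141
grasp_force: 49.1
```

```bash
sed -i 's/>150)$/>(150 if cam is cams["top"] else 115))/' cmp.py; python3 - <<'E'
try:
    from cmp import *
except Exception as e: print(e)
from fl import *
b=read_camera("side")["img"][110:210,210:330,::-1];a=read_camera("top")["img"][125:225,90:210,::-1]
cv2.imwrite("pics/f3.png",np.hstack([cv2.resize(q,(400,333),interpolation=2) for q in(a,b)]))
E
```

```text
[0.5102 0.1602 0.1509] [ 6.0263 -0.7628 -2.9049] 0.1410389005200826 (np.float64(0.8817172576523471), np.float64(0.1444709585471839), np.float64(0.14431216164966834))
red 2218 ends [array([118.7688, 140.2559]), array([179.9827, 164.0985])] dir 0.8828417051562387 ends angle,r (np.float64(0.882109297156999), np.float64(0.17028772261385233)) (np.float64(-2.246701011942985), np.float64(0.010350519063644264))
yel 1210 ends [array([121.4605, 149.894 ]), array([173.6021, 169.1868])] dir 0.8769247408017382 ends angle,r (np.float64(0.8777022002777535), np.float64(0.1574810319801165)) (np.float64(0.9000697223467437), np.float64(0.005290392646474916))
red 318 ends [array([265.0989, 129.7849]), array([278.8568, 175.0546])] dir 0.8523756938088201 ends angle,r (np.float64(0.8851034633904227), np.float64(0.16701259482054515)) (np.float64(-2.9578860582043016), np.float64(0.008815295331243658))
yel 281 ends [array([261.905 , 131.3146]), array([272.6915, 170.4256])] dir 0.9262532349471702 ends angle,r (np.float64(0.9717390480154006), np.float64(0.16281771684873847)) (np.float64(1.3672862606550487), np.float64(0.01734316218175717))
```

View pics/f3.png

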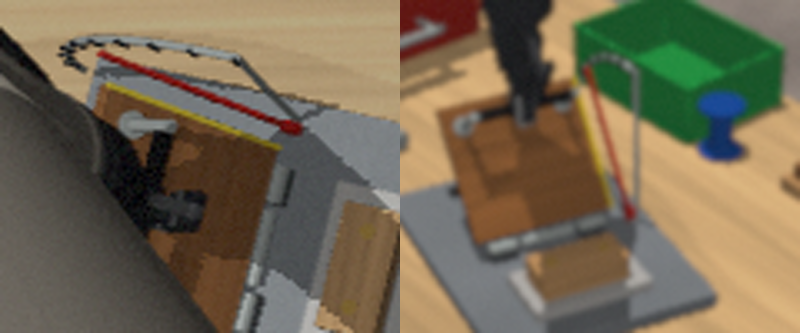

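The flap now lies parallel to the pointer: the top directions are 0.877 and 0.883 rad, and kinematics give 0.882. One finer check of the side view follows, since its fit is noisy.

```bash
python3 - <<'E'
from fl import *
F=[read_camera("side") for _ in range(6)];s=F[0];I=np.mean([f["img"] for f in F],0)
T=[read_camera("top") for _ in range(4)];c=T[0];J=np.mean([f["img"] for f in T],0)
def line(cam,pts,y):
    pts=np.array(pts,np.float32);vx,vy,x0,y0=cv2.fitLine(pts,cv2.DIST_HUBER,0,.01,.01).ravel()
    r=np.abs((pts-[x0,y0])@[-vy,vx]); n=np.cross(ray(cam,(x0,y0))[1],ray(cam,(x0+20*vx,y0+20*vy))[1]);d=np.cross(n,Y)
    print(len(pts),"dir",np.arctan2(d[2],d@X)%np.pi,"res",r.mean(),"span",pts.min(0),pts.max(0))
def rows(I,v0,v1,u0,u1,w,ax=0):
    out=[]
    for v in range(v0,v1):
        p=I[v,u0:u1] if ax==0 else I[u0:u1,v]; q=w(p)
        if q.max()>25:
            k=np.argmax(q);sl=slice(max(0,k-2),k+3);m=(np.arange(u0,u1)[sl]*q[sl]).sum()/q[sl].sum();out.append((m,v) if ax==0 else (v,m))
    return out
red=lambda p:np.clip(p[:,0]-1.6*np.maximum(p[:,1],p[:,2])-5,0,None)
yel=lambda p:np.clip(p[:,1]-.72*p[:,0],0,None)*(p[:,1]-p[:,2]>30)
yel2=lambda p:np.clip(np.minimum(p[:,1],p[:,0])-1.6*p[:,2],0,None)
line(s,rows(I,133,166,260,282,red),-.099)
for w in(yel,yel2): line(s,rows(I,136,168,256,280,w),-.08)
print(I[150,258:276].astype(int).tolist())
line(c,rows(J,122,172,136,172,red,1),-.099)
for w in(yel,yel2): line(c,rows(J,124,170,145,180,w,1),-.08)
E
```

```text
Traceback (most recent call last):
cv2.error: OpenCV(4.12.0) /io/opencv/modules/imgproc/src/linefit.cpp:618: error: (-215:Assertion failed) npoints2 >= 0 || npoints3 >= 0 in function 'fitLine'
```

```bash
cat > ln.py <<'E'
from fl import *
F=[read_camera("side") for _ in range(4)];s=F[0];I=np.mean([f["img"] for f in F],0)
T=[read_camera("top") for _ in range(4)];c=T[0];J=np.mean([f["img"] for f in T],0)
def line(cam,pts,nm):
    if len(pts)<8: print(nm,"few",len(pts)); return
    pts=np.array(pts,np.float32);vx,vy,x0,y0=cv2.fitLine(pts,cv2.DIST_HUBER,0,.01,.01).ravel()
    r=np.abs((pts-[x0,y0])@[-vy,vx]); n=np.cross(ray(cam,(x0,y0))[1],ray(cam,(x0+20*vx,y0+20*vy))[1]);d=np.cross(n,Y)
    print(nm,len(pts),"dir",np.arctan2(d[2],d@X)%np.pi,"res",r.mean(),"span",pts.min(0),pts.max(0))
def rows(I,v0,v1,u0,u1,w,ax=0):
    out=[]
    for v in range(v0,v1):
        p=I[v,u0:u1] if ax==0 else I[u0:u1,v]; q=w(p)
        if q.max()>12:
            k=np.argmax(q);sl=slice(max(0,k-2),k+3);m=(np.arange(u0,u1)[sl]*q[sl]).sum()/q[sl].sum();out.append((m,v) if ax==0 else (v,m))
    return out
red=lambda p:np.clip(p[:,0]-1.3*p[:,1],0,None)*(p[:,2]>.55*p[:,1])
yel=lambda p:np.clip(p[:,1]-.72*p[:,0],0,None)*(p[:,1]-p[:,2]>40)
yel2=lambda p:np.clip(np.minimum(p[:,1],p[:,0])-1.8*p[:,2],0,None)*(p[:,1]>.7*p[:,0])
line(s,rows(I,133,166,262,282,red),"s red")
for w in(yel,yel2): line(s,rows(I,136,168,256,280,w),"s yel")
line(c,rows(J,122,172,136,172,red,1),"t red")
for w in(yel,yel2): line(c,rows(J,124,170,145,180,w,1),"t yel")
E
python3 - <<'E'
from ln import *
for v in (140,150,160): print(v,I[v,260:280].astype(int).tolist())
E
```

```text
s red 33 dir 0.8774783262182814 res 0.08165229 span [266. 133.] [275.8404 165.    ]
s yel 32 dir 1.9083230107189504 res 2.88862 span [266.0777 136.    ] [278.0214 167.    ]
s yel 28 dir 0.8965271851741766 res 0.0817427 span [263.4695 140.    ] [270.924 167.   ]
t red 50 dir 0.8747286576950125 res 0.07266607 span [122.     141.5271] [171.     160.5186]
t yel 46 dir 0.891136573255227 res 0.15482855 span [124.     150.4688] [169.     167.4358]
t yel 46 dir 0.8774739559022284 res 0.08675404 span [124.     151.0756] [169.     167.4789]
140 [[70, 66, 62], [89, 72, 60], [118, 90, 53], [155, 124, 47], [192, 159, 69], [211, 174, 104], [213, 173, 117], [195, 150, 105], [172, 110, 77], [180, 114, 80], [196, 148, 103], [190, 158, 109], [166, 146, 98], [135, 127, 82], [105, 109, 68], [74, 97, 54], [46, 90, 45], [29, 86, 41], [30, 84, 43], [57, 87, 64]]
150 [[113, 75, 44], [102, 67, 39], [94, 63, 37], [98, 64, 37], [111, 73, 42], [126, 90, 40], [156, 123, 40], [187, 156, 68], [203, 167, 102], [202, 164, 113], [186, 141, 99], [167, 105, 75], [179, 112, 79], [199, 150, 105], [206, 167, 116], [206, 168, 118], [206, 167, 117], [208, 169, 119], [209, 170, 119], [193, 160, 117]]
160 [[100, 66, 39], [100, 66, 37], [101, 67, 39], [101, 66, 38], [99, 66, 37], [99, 66, 38], [100, 65, 38], [108, 71, 40], [128, 92, 39], [152, 121, 38], [165, 140, 60], [166, 140, 88], [173, 141, 101], [171, 128, 92], [160, 97, 69], [169, 104, 73], [184, 138, 96], [193, 156, 110], [197, 161, 113], [186, 154, 113]]
```

The finer fits agree. The pointer reads 0.877 (side) and 0.875 (top). The flap edge reads 0.897 (side) and 0.877 (top), with kinematics at 0.882. That is aligned within the measuring noise, the block is still seated, and the arm is still.

```bash
python3 -c "
from fl import *
o=get_obs();print(o['t'],flap(o),abs(o['joint_vel']).max(),o['grasp_force'])
print(hand_in())"
```

```text
14.25 (np.float64(0.8806170254819277), np.float64(0.14450209498892405), np.float64(0.14431216164966834)) 0.001701357585516742 49.09474074840546
the job is handed in; nothing more can be done
None
```

I handed the job in at t = 14.25 s, with the beech block seated and released in the pocket and the flap held still by its handle at about 0.881 rad; the red pointer measures about 0.88 rad (individual fits 0.875 to 0.885).

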